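# Nest the steel beakers and put the lid on

### The arm

A 6-joint arm with a two-finger parallel gripper is mounted at the origin on the work surface. World frame = base frame: x ahead of the robot, y to its left, z up, the work surface at z = 0. Lengths are in m, angles in rad, forces in N, time in s.
With the tool pointing down it reaches from about 0.375 to 0.975 m from the base axis. Payload 3.8 kg.
Tool frame: the origin (TCP) lies midway between the tips of the shut fingers; the grasp point (between the pads) lies bot.grasp_offset behind it (bot.grasp_offset is the distance from the TCP to the grasp point, in m); z points along the fingers, y is the direction in which the jaws open and shut (so a half turn about z gives the same grasp; the last joint's range is limited). The gripper opens to 85 mm and grips with 20 to 120 N. Pads are 22 mm wide; open, the fingers measure 114 mm over their backs; the gripper's body (76 mm by 85 mm) begins 54 mm behind the grasp point. The pads swing forward as they close: fully open they stand 13 mm farther back than shut.
Start: joints at [1.084, 0.264, 1.604, -0, 1.274, -0.037], TCP at [0.293, 0.608, 0.231] pointing down, gripper open.
Joint ranges: [-2.63, 2.63], [-0.94, 2.18], [0.31, 2.57], [-1.31, 4.45], [0, 2.66], [-2.55, 2.55]. Speed limits (rad/s): [2.57, 2.57, 3.14, 3.14, 3.14, 3.14].

### API

Orientations are given as a rotation vector (axis times angle).
In Python, from workcell import read_state, viewer, job, bot gives the robot as it stands.
- The arm moves only by the shell command python3 -m crank 'ROWS' [FORCE]. ROWS is text: rows parted by semicolons, each of 7 numbers parted by spaces: the shift along the tool's x, y, z in mm, then the turn, a rotation vector about the tool's x, y, z in rad, then the closure in counts, from 0 (fully open) to 255 (shut). A call has 1 to 20 rows; each row is the pose to reach, as a shift and turn from the pose commanded when the call began, along the tool's axes at that moment; what a row does not reach only later rows make up. A row lasts 1/8 s, in which the tool goes at most 62.5 mm and 10.7 degrees, less where a joint would pass 70% of its speed; a pose out of reach is approached as far as the arm can. A call with a gripper value outside its range is refused whole. The fingers move at their own pace and stop on an object; FORCE is the grip in N (left out, the last holds). Time passes only in rows, so rows that repeat a pose let the fingers close. It gives the time, the measured TCP pose, the force and the opening at its end, in the units of the state.
- read_state(): the state, without advancing time (a new reading comes with each control period).
- viewer.read_camera(name): name is "scene" or "top" or "wrist"; returns a dict with "pixels" (480x640x3 uint8, red, green, blue), "vertical_fov" (degrees; the focal length in pixels is half the picture's height over the tangent of half this angle, whatever the lens; pixels are square), "cx", "cy" (the principal point, pixels), "k1" (the pictures are not rectified: a ray, as slopes to the right and down, at radius r is drawn at 1 + k1 r^2 times it, then the intrinsics apply), "view" (4x4, takes a point from world to camera coordinates); the wrist camera has in their place "tool_from_camera" (4x4, takes a point from camera to tool coordinates, whose origin is the TCP and whose axes are the flange's). Camera axes: x right, y up, looking along -z (the intrinsics and any distortion apply to the point x, -y, -z); pixel columns grow to the right and rows downward; lengths in m; the calibration is good to about 2 mm. A picture is of the moment at which its call begins: read the wrist's pose just before it. There is no depth.
- job.finish_job(): hands the job in, once; it reports no verdict.
The state is a dict: "time": time; "q": joint angles; "joint_vel": joint speeds; "joint_torque": joint torques, N m; "tool_pos": TCP position; "tcp_rot": TCP orientation; "wrist_force": force on the tool from outside, world axes, zero at the start; "torque": the same for the moment, N m; "width": opening from 0.0 (shut) to 1.0 (fully open).
Only numpy, scipy, OpenCV 4.12 (cv2) and the standard library are available. Lean on these libraries where they do the work, as an engineer would, in place of code of your own. Each camera call takes 0.05 s, during which the arm holds its last target.

### The job

Put the nesting beakers away on the round cork mat, in this order: stand the widest steel beaker on the mat, wholly on the cork, then stand the middle one inside it, then the narrowest inside that, and last close the narrowest with the bamboo lid, knob up and sitting flat on the rim. Set each piece down rather than dropping it, let go of it before fetching the next, and leave the two glass shakers standing where they are.

Things in the scene. Friction and masses are not known exactly. Their poses are not given: they have to be found in the camera images.
- big_center (a point): The widest and lowest of three straight-sided open beakers of plain stainless steel with flat bottoms: outside diameter 68 mm, inside 62 mm, height 40 mm, wall 3 mm, floor 4 mm thick. Stands open end up on the counter. The point is on its axis, half-way up (20 mm above its underside); z points out of the open end. The middle beaker fits inside with 5 mm all round.
- mid_center (a point): The middle of three straight-sided open beakers of plain stainless steel with flat bottoms: outside diameter 52 mm, inside 46 mm, height 72 mm, wall 3 mm, floor 4 mm thick. Stands open end up on the counter. The point is on its axis, half-way up (36 mm above its underside); z points out of the open end. Standing in the widest beaker on its floor, it rises 36 mm above that beaker's rim. The narrowest fits inside with 4.5 mm all round.
- small_center (a point): The narrowest and tallest of three straight-sided open beakers of plain stainless steel with flat bottoms: outside diameter 37 mm, inside 31 mm, height 104 mm, wall 3 mm, floor 4 mm thick. Stands open end up on the counter. The point is on its axis, half-way up (52 mm above its underside); z points out of the open end. Standing in the middle beaker on its floor, it rises 36 mm above that beaker's rim. The lid's plug enters it with 4.5 mm all round.
- lid_center (a point): Bamboo lid, 40 mm high in all, lying plug down on the counter: from below a plug 22 mm in diameter and 8 mm high, a disc 44 mm in diameter and 6 mm thick, and a cylindrical knob 16 mm in diameter and 26 mm high to hold it by. In place, the plug hangs in the beaker's mouth and the disc lies on its rim. The point is on its axis, 20 mm above the plug's underside (6 mm above the disc's top); z points up out of the knob.
- mat: Round cork mat fixed on the counter, 110 mm in diameter, 6 mm thick: the place for the nest. Origin at the centre of its underside, at counter height.
- tile: Square terracotta tile fixed on the counter, 90 x 90 mm, 8 mm thick: not the place for the nest. Origin at the centre of its underside, sides along x and y.
- shaker_tall_center (a point): Taller glass shaker with a perforated chrome cap, loose: largest diameter 44 mm, height 91 mm. The point is on its axis, half-way up. It stays where it stands.
- shaker_short_center (a point): Shorter glass shaker with a perforated chrome cap, loose: largest diameter 50 mm, height 66 mm. The point is on its axis, half-way up. It stays where it stands.
There are look-alikes about, which are no part of the job. Leave any orange look-alike of the part that bears small_center alone.

How it is judged:
By the outcome, as a careful person would: the job done as asked, in the order asked, and still so for the second after the job is handed in, with the robot touching nothing.
It also fails if it takes over 128 s, if anything falls off the work surface, if the arm or the gripper's body presses on something with over 40 N, if the wrist force passes 120 N, or if a joint passes its speed limit or range.

## Working session

There is one attempt and no reset: what is moved stays moved. The work goes in short steps, Python scripts to look and compute and a shell command to move; the robot and the scene stay as the last step left them, time stands still between calls to the robot, and variables do not carry over. Pictures are saved under pics/ and viewed, and the job is handed in when it is done.

```bash
ls; mkdir -p pics
python3 - <<'E'
from workcell import read_state, viewer, job, bot
import cv2
s=read_state();print(s);print(bot.grasp_offset)
for n in ("scene","top","wrist"):
    c=viewer.read_camera(n);cv2.imwrite(f"pics/{n}0.png",c["pixels"][:,:,::-1]);print({k:v for k,v in c.items() if k!="pixels"})
E
```

```text
pics
{'time': 0.0, 'q': array([ 1.08407757e+00,  2.64763961e-01,  1.60539005e+00,  3.25913950e-05,
        1.27367475e+00, -3.68865848e-02]), 'joint_vel': array([ 0.00055768, -0.00068934, -0.0003785 , -0.00129993, -0.00083672,
       -0.00030811]), 'joint_torque': array([ 3.93174778e-04, -5.15101647e+01, -3.67311394e+01, -2.00368372e-04,
        1.27801899e-02, -2.23506180e-05]), 'tool_pos': array([0.29314168, 0.60721302, 0.22994606]), 'tcp_rot': array([-0.7005308 , -3.06186617,  0.00337946]), 'wrist_force': array([ 0.93090479, -0.36018686, -0.81184596]), 'torque': array([-0.04262999,  0.03905834, -0.05105958]), 'width': 0.9942279703556771}
0.0187
{'vertical_fov': 54.32898424236689, 'cx': 320.47808718599236, 'cy': 234.36480423597607, 'k1': -0.10873447618362181, 'view': array([[-0.79856454,  0.60173929,  0.01430015,  0.42220529],
       [-0.50816181, -0.68673087,  0.51978099,  0.22278522],
       [ 0.322593  ,  0.40781188,  0.85417986, -1.20954473],
       [ 0.        ,  0.        ,  0.        ,  1.        ]])}
{'vertical_fov': 44.099151997391495, 'cx': 315.31828341910256, 'cy': 250.08034657427018, 'k1': -0.13010140617010743, 'view': array([[ 0.01578814, -0.99984674, -0.00756535, -0.01915441],
       [ 0.98314837,  0.01414539,  0.1822613 , -0.52212879],
       [-0.18212635, -0.01031543,  0.98322102, -1.10734405],
       [ 0.        ,  0.        ,  0.        ,  1.        ]])}
{'vertical_fov': 58.326665991078094, 'cx': 313.19976405306875, 'cy': 241.43039228004142, 'k1': -0.08886123591207244, 'tool_from_camera': array([[-9.63542382e-05,  9.64455529e-01,  2.64245195e-01,
         6.70751300e-02],
       [ 9.99999986e-01,  5.61850290e-05,  1.59572533e-04,
        -5.74326614e-04],
       [ 1.39053987e-04,  2.64245206e-01, -9.64455521e-01,
        -1.42719001e-01],
       [ 0.00000000e+00,  0.00000000e+00,  0.00000000e+00,
         1.00000000e+00]])}
```

View pics/scene0.png

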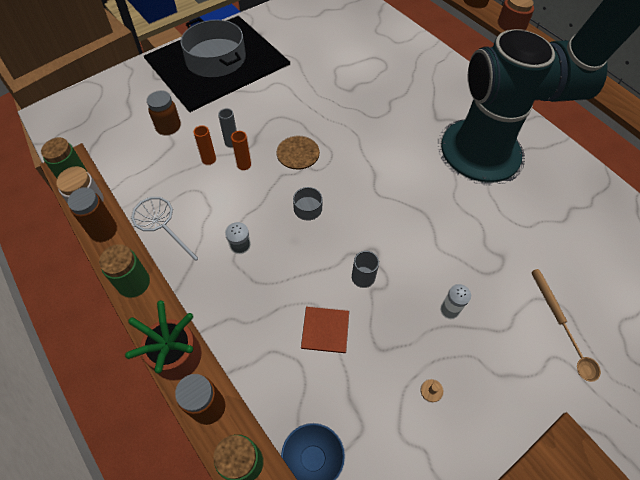

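View pics/top0.png

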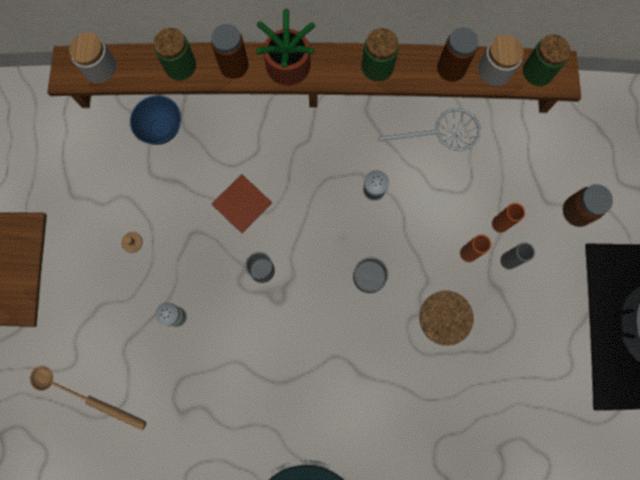

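View pics/wrist0.png

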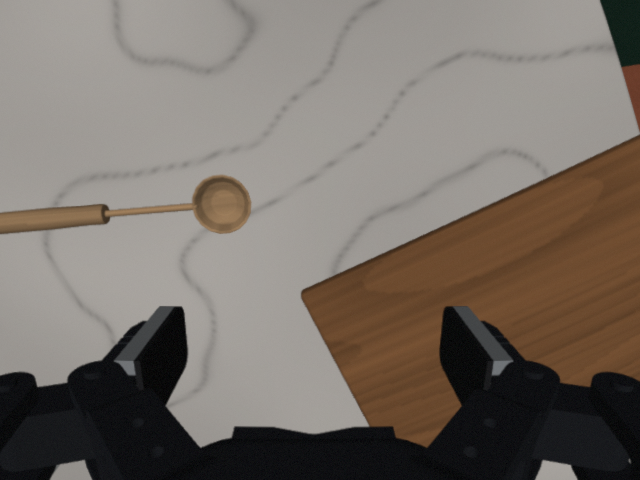

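```bash
cat > h.py <<'E'
import numpy as np, cv2
from scipy.spatial.transform import Rotation as R
from workcell import read_state, viewer, job, bot
def K(c):
    f=240/np.tan(np.radians(c["vertical_fov"]/2)); return np.array([[f,0,c["cx"]],[0,f,c["cy"]],[0,0,1.]])
def wfc(c,s=None):
    if "view" in c: return np.linalg.inv(c["view"])
    T=np.eye(4);T[:3,:3]=R.from_rotvec(s["tcp_rot"]).as_matrix();T[:3,3]=s["tool_pos"];return T@c["tool_from_camera"]
def ray(c,px,s=None):
    T=wfc(c,s);p=np.array(px,float).reshape(-1,1,2)
    u=cv2.undistortPoints(p,K(c),np.array([c["k1"],0,0,0,0.]),None)[:,0] if 0 else und(c,p[:,0])
    d=np.c_[u[:,0],-u[:,1],-np.ones(len(u))]@T[:3,:3].T
    return T[:3,3],d
def und(c,p):
    k=K(c);q=(p-[k[0,2],k[1,2]])/k[0,0];u=q.copy()
    for _ in range(30): u=q/(1+c["k1"]*(u**2).sum(1,keepdims=True))
    return u
def plane(c,px,z,s=None):
    o,d=ray(c,px,s); return o+d*((z-o[2])/d[:,2])[:,None]
def proj(c,P,s=None):
    P=np.atleast_2d(P);Q=(np.c_[P,np.ones(len(P))]@np.linalg.inv(wfc(c,s)).T)[:,:3]
    u=np.c_[Q[:,0],-Q[:,1]]/-Q[:,2:];u=u*(1+c["k1"]*(u**2).sum(1,keepdims=True))
    return u*K(c)[0,0]+[c["cx"],c["cy"]]
def circ(c,P,r,s=None):
    t=np.linspace(0,2*np.pi,90);return proj(c,np.c_[P[0]+r*np.cos(t),P[1]+r*np.sin(t),0*t+P[2]],s)
def save(n,im): cv2.imwrite(f"pics/{n}.png",np.ascontiguousarray(im[:,:,::-1]))
E
python3 - <<'E'
from h import *
c=viewer.read_camera("top");im=c["pixels"]
def crop(x,y,w=40):
    return cv2.resize(im[y-w:y+w,x-w:x+w],(260,260),interpolation=cv2.INTER_CUBIC)
a=np.vstack([np.hstack([crop(370,275),crop(260,267),crop(510,240)]),np.hstack([crop(132,242),crop(446,318),crop(170,315)])])
save("crops1",a)
g=im.astype(int)
# initial position guesses
for n,px,z in [("big",(370,275),.04),("mid",(261,262),.072),("small",(526,250),.104),("lid",(132,242),.014),("or1",(515,211),.1),("or2",(483,242),.1),("tile",(242,204),.008),("mat",(446,318),.006),("shT",(165,312),.091),("shS",(377,179),.066)]:
    print(n,plane(c,[px],z).round(4))
E
```

```text
big [[ 0.476  -0.1185  0.04  ]]
mid [[0.4933 0.0916 0.072 ]]
small [[ 0.5178 -0.408   0.104 ]]
lid [[0.54  0.364 0.014]]
or1 [[ 0.5941 -0.3918  0.1   ]]
or2 [[ 0.5327 -0.327   0.1   ]]
tile [[0.6239 0.1414 0.008 ]]
mat [[ 0.3963 -0.2733  0.006 ]]
shT [[0.3931 0.2663 0.091 ]]
shS [[ 0.663  -0.1306  0.066 ]]
```

View pics/crops1.png

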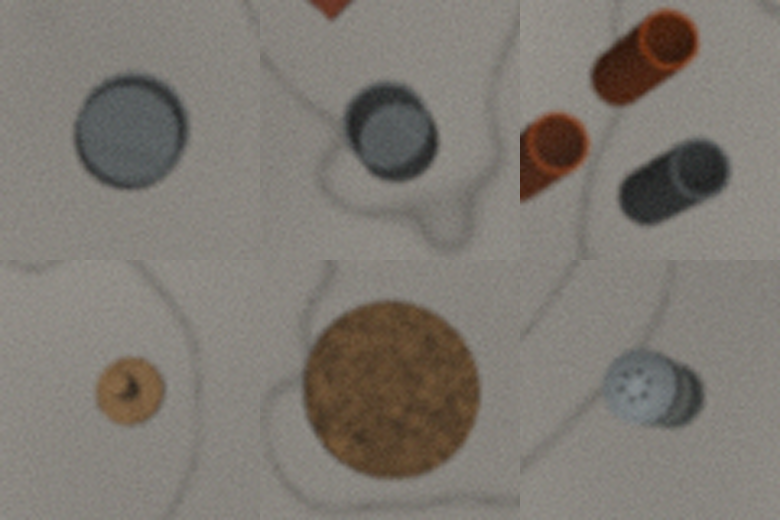

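Candidates (top-image pixels):
- **Widest beaker:** the only wide grey cup, (370,275).
- **Middle beaker:** grey cup at (260,267).
- **Narrowest beaker:** grey at (518,256). The orange look-alikes at (508,217) and (475,248) are to be left alone.
- **Lid:** bamboo disc with knob at (132,242). The jar lids on the shelf and the wooden spoon at (40,377) are not it.
- **Mat:** round cork at (446,318). The terracotta tile at (242,204) is not it.

The close crop confirms these choices.

```bash
cat >> h.py <<'E'
def go(target,psi_deg,s=None):
    "delta in tool axes (mm) and z-turn to world target with tool down, heading psi of tool y"
    s=s or read_state();M=R.from_rotvec(s["tcp_rot"])
    x=np.radians(psi_deg+90);y=np.radians(psi_deg)
    D=np.c_[[np.cos(x),np.sin(x),0],[np.cos(y),np.sin(y),0],[0,0,-1]]
    d=M.inv().apply(np.array(target)-s["tool_pos"])*1000
    print("shift mm",d.round(1),"turn",(M.inv()*R.from_matrix(D)).as_rotvec().round(4), "t",s["time"])
E
python3 - <<'E'
from h import *
go([.5,-.093,.23],-44)
E
```

```text
shift mm [-490.7 -540.9    1.2] turn [-1.0000e-03  1.3000e-03  1.8889e+00] t 0.2
```

```bash
python3 -m crank '-490 -540 0 0 0 1.889 0;-490 -540 0 0 0 1.889 0;-490 -540 0 0 0 1.889 0;-490 -540 0 0 0 1.889 0;-490 -540 0 0 0 1.889 0;-490 -540 0 0 0 1.889 0;-490 -540 0 0 0 1.889 0;-490 -540 0 0 0 1.889 0;-490 -540 0 0 0 1.889 0;-490 -540 0 0 0 1.889 0;-490 -540 0 0 0 1.889 0;-490 -540 0 0 0 1.889 0;-490 -540 0 0 0 1.889 0;-490 -540 0 0 0 1.889 0;-490 -540 0 0 0 1.889 0;-490 -540 0 0 0 1.889 0;-490 -540 0 0 0 1.889 0' 40
python3 - <<'E'
from h import *
s=read_state();c=viewer.read_camera("wrist");save("w1",c["pixels"]);print(s["tool_pos"],s["tcp_rot"],s["q"])
E
```

```text
time: 2.33
tool_pos: [0.4999, -0.0907, 0.2314]
tcp_rot: [2.891, 1.229, 0.0]
wrist_force: [0.1, 0.0, 0.5]
width: 1.002
[ 0.49988556 -0.09068711  0.23140843] [2.89095512e+00 1.22939859e+00 2.38578661e-04] [-2.28506834e-01 -5.49594954e-02  1.95411368e+00  1.83003789e-05
  1.24226306e+00  5.38107155e-01]
```

View pics/w1.png

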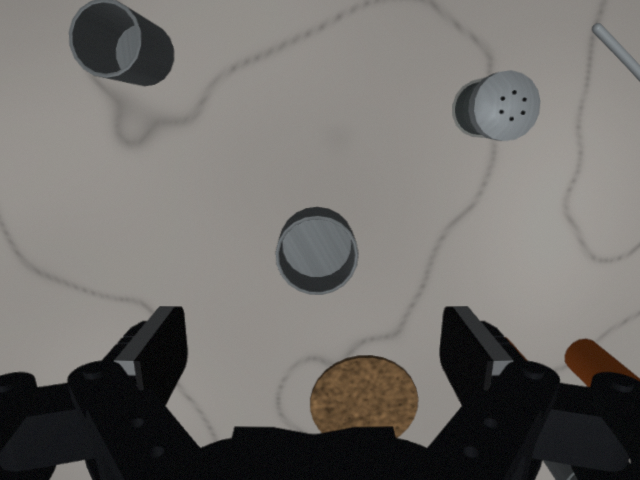

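```bash
cat >> h.py <<'E'
from scipy.optimize import least_squares
def mask_steel(im):
    b=cv2.GaussianBlur(im,(5,5),0).astype(int); return ((b[:,:,2]-b[:,:,0]>0)).astype(np.uint8)*255
def mask_brown(im):
    b=cv2.GaussianBlur(im,(5,5),0).astype(int); return ((b[:,:,0]-b[:,:,2]>35)).astype(np.uint8)*255
def fitcirc(c,mask,near,z,r,s=None,tag=None):
    "contour of the blob at/near a pixel -> plane z -> robust circle of known radius"
    cs,_=cv2.findContours(mask,cv2.RETR_EXTERNAL,cv2.CHAIN_APPROX_NONE)
    cs=[k for k in cs if cv2.contourArea(k)>80]
    k=max(cs,key=lambda k:cv2.pointPolygonTest(k,tuple(map(float,near)),True))
    P=plane(c,k[:,0].astype(float),z,s)[:,:2]
    p0=plane(c,[near],z,s)[0,:2]
    f=lambda p:np.hypot(*(P-p).T)-r
    best=None
    for dx in np.linspace(-.02,.02,5):
        for dy in np.linspace(-.02,.02,5):
            o=least_squares(f,p0+[dx,dy],loss="cauchy",f_scale=.0006)
            if best is None or o.cost<best.cost: best=o
    e=np.abs(f(best.x))
    print(tag,best.x.round(4),"inlier",(e<.001).mean().round(2),"area",cv2.contourArea(k))
    if tag: 
        im=c["pixels"].copy();cv2.polylines(im,[k],True,(0,255,0),1)
        cv2.polylines(im,[circ(c,[*best.x,z],r,s).round().astype(int)],True,(255,0,0),1);return best.x,im
    return best.x
E
python3 - <<'E'
from h import *
s=read_state();c=viewer.read_camera("wrist");im=c["pixels"]
for p in [(317,245),(285,250),(317,285),(310,213),(250,300),(105,40),(360,400),(317,180)]: print(p,im[p[1],p[0]])
m=mask_steel(im)
x,a=fitcirc(c,m,(317,250),.04,.034,s,"big")
x,b=fitcirc(c,m,(105,38),.072,.026,s,"mid")
x,d=fitcirc(c,mask_brown(im),(362,390),.006,.055,s,"mat")
save("m1",np.hstack([a[200:310,260:380],b[0:110,60:180],d[340:450,300:420]]).repeat(2,0).repeat(2,1))
c=viewer.read_camera("top");im=c["pixels"];m=mask_steel(im)
fitcirc(c,m,(370,275),.04,.034,None,"big");fitcirc(c,m,(260,266),.072,.026,None,"mid");fitcirc(c,m,(523,252),.104,.0185,None,"small")
fitcirc(c,mask_brown(im),(446,318),.006,.055,None,"mat");fitcirc(c,mask_brown(im),(132,242),.014,.022,None,"lid")
E
```

```text
(317, 245) [106 111 113]
(285, 250) [107 112 114]
(317, 285) [42 44 45]
(310, 213) [40 41 45]
(250, 300) [145 141 137]
(105, 40) [38 42 41]
(360, 400) [118  91  62]
(317, 180) [140 136 131]
big [ 0.4769 -0.1183] inlier 0.56 area 5429.0
mid [0.4863 0.0956] inlier 0.46 area 6422.5
mat [ 0.3929 -0.274 ] inlier 0.35 area 6134.5
big [ 0.476  -0.1209] inlier 0.52 area 855.0
mid [0.4851 0.0935] inlier 0.4 area 509.5
small [ 0.5112 -0.4039] inlier 0.3 area 371.5
mat [ 0.3994 -0.2722] inlier 0.34 area 2043.0
lid [0.5397 0.3661] inlier 0.46 area 307.5
```

View pics/m1.png

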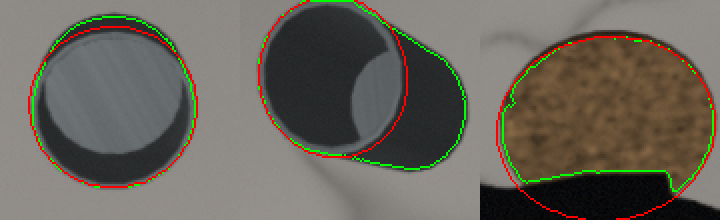

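The overlay's red rim circle matches the widest beaker at about (317,250) px. The mat is partly hidden by the gripper, but tolerance there is wide. Next: descend on the widest beaker.

Run:
```python
from h import *
go([.4769,-.1183,.004],-44)
```

```text
shift mm [-35.6   2.2 227.4] turn [ 0.0002 -0.0001  0.0005] t 2.475
```

```bash
python3 -m crank '-35.6 2.2 50 0 0 0 0;-35.6 2.2 100 0 0 0 0;-35.6 2.2 150 0 0 0 0;-35.6 2.2 180 0 0 0 0;-35.6 2.2 200 0 0 0 0;-35.6 2.2 215 0 0 0 0;-35.6 2.2 224 0 0 0 0;-35.6 2.2 227 0 0 0 0;-35.6 2.2 227 0 0 0 0;-35.6 2.2 227 0 0 0 60;-35.6 2.2 227 0 0 0 120;-35.6 2.2 227 0 0 0 120;-35.6 2.2 227 0 0 0 120;-35.6 2.2 227 0 0 0 120' 30
python3 - <<'E'
from h import *
c=viewer.read_camera("wrist");save("w2",c["pixels"]);print(read_state()["width"])
E
```

```text
time: 4.22
tool_pos: [0.4777, -0.1189, 0.0053]
tcp_rot: [2.891, 1.227, 0.002]
wrist_force: [-1.2, 0.1, 6.7]
width: 0.784
0.7868418927873974
```

View pics/w2.png

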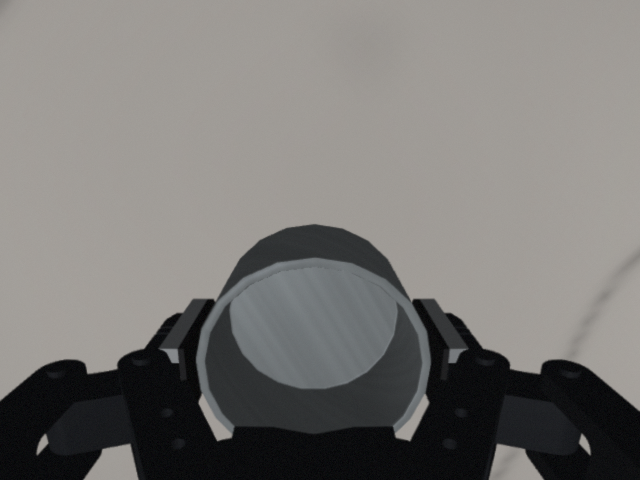

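Beaker gripped (width 67 mm). Next: lift, carry to the mat and hover just above it.

Run:
```python
from h import *
go([.396,-.2735,.0113],-44)
```

```text
shift mm [-168.    48.6   -6. ] turn [ 0.0016 -0.0008 -0.0001] t 4.275
```

```bash
python3 -m crank '0 0 -20 0 0 0 120;0 0 -50 0 0 0 120;-20 6 -60 0 0 0 120;-55 16 -60 0 0 0 120;-90 26 -60 0 0 0 120;-125 36 -60 0 0 0 120;-155 45 -55 0 0 0 120;-168 48.6 -40 0 0 0 120;-168 48.6 -25 0 0 0 120;-168 48.6 -15 0 0 0 120;-168 48.6 -11 0 0 0 120;-168 48.6 -9 0 0 0 120;-168 48.6 -9 0 0 0 120' 30
python3 - <<'E'
from h import *
c=viewer.read_camera("top");save("t2",c["pixels"][200:400,330:590].repeat(3,0).repeat(3,1));
E
```

```text
time: 5.9
tool_pos: [0.3955, -0.273, 0.0135]
tcp_rot: [2.891, 1.228, 0.0]
wrist_force: [0.9, -0.0, -2.9]
width: 0.788
```

View pics/t2.png

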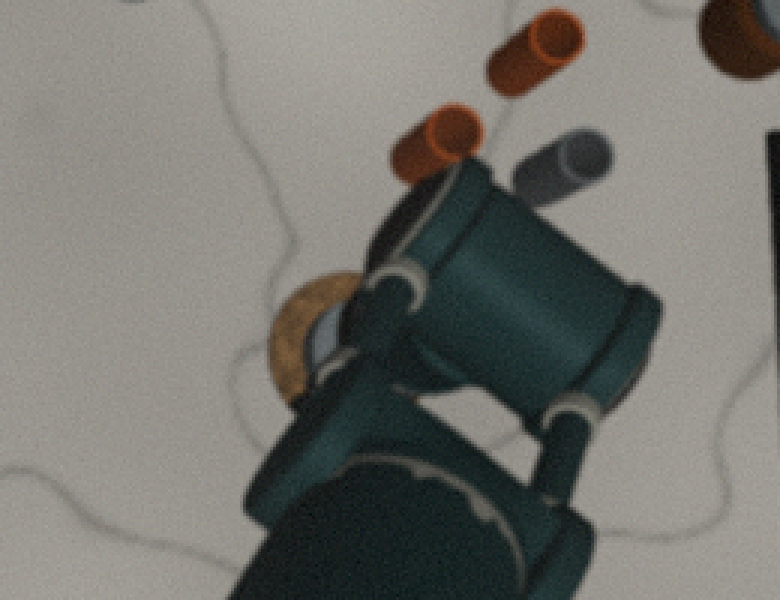

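The arm hides most of the mat, but the beaker is over the cork. The held force is about 3 N of weight, so nothing is touching yet.

```bash
python3 -m crank '0 0 1.5 0 0 0 120;0 0 2.5 0 0 0 120;0 0 3 0 0 0 120;0 0 3 0 0 0 120'
```

```text
time: 6.45
tool_pos: [0.3953, -0.2734, 0.0113]
tcp_rot: [2.892, 1.227, 0.0]
wrist_force: [-2.5, 2.2, 7.0]
width: 0.784
```

Contact (+7 N). Release, retreat to the viewing pose and look.

```bash
python3 -m crank '0 0 0 0 0 0 60;0 0 0 0 0 0 0;0 0 0 0 0 0 0;0 0 0 0 0 0 0;0 0 -10 0 0 0 0;0 0 -30 0 0 0 0;0 0 -70 0 0 0 0;10 0 -120 0 0 0 0;30 0 -170 0 0 0 0;35 0 -210 0 0 0 0;35 0 -220 0 0 0 0;35 0 -220 0 0 0 0;35 0 -220 0 0 0 0'
python3 - <<'E'
from h import *
s=read_state();c=viewer.read_camera("wrist");im=c["pixels"];print(s["tool_pos"])
x,a=fitcirc(c,mask_steel(im),(317,250),.046,.034,s,"big")
x,d=fitcirc(c,mask_brown(im),(317,200),.006,.055,s,"mat")
save("w3",np.maximum(a,0));cv2.imwrite("pics/w3b.png",d[100:350,200:440,::-1].repeat(2,0).repeat(2,1))
E
```

```text
time: 8.07
tool_pos: [0.4181, -0.2475, 0.2282]
tcp_rot: [-2.889, -1.226, 0.003]
wrist_force: [-0.5, -0.2, -0.0]
width: 0.999
[ 0.41809255 -0.24746908  0.22820426]
big [ 0.396  -0.2727] inlier 0.45 area 5478.0
mat [ 0.3965 -0.2727] inlier 0.25 area 4681.5
```

View pics/w3.png

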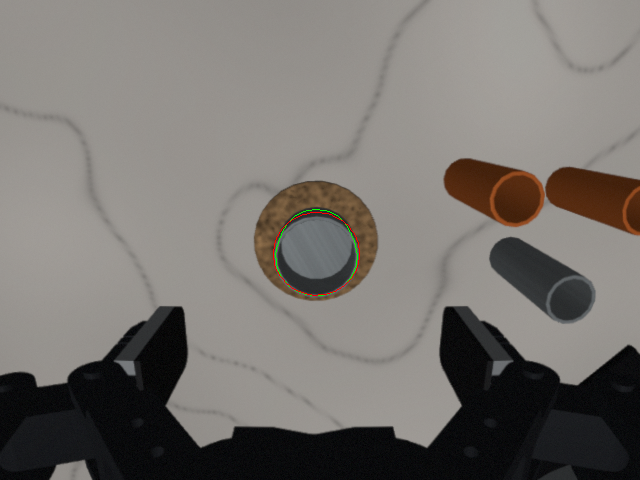

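View pics/w3b.png

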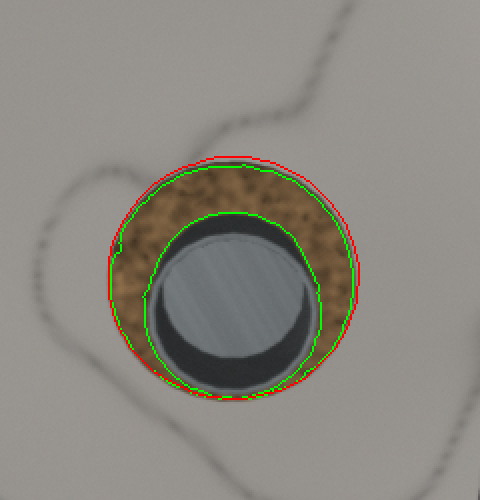

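The widest beaker stands centred on the cork at (317,250) px, with about 20 mm of margin all round. Next: the middle beaker.

Run:
```python
from h import *
go([.5106,.1207,.231],-44)
```

```text
shift mm [ 329.  -189.3   -2.5] turn [-0.0039  0.0008 -0.0005] t 8.125
```

```bash
python3 -m crank '50 -29 -2.5 0 0 0 0;100 -58 -2.5 0 0 0 0;150 -86 -2.5 0 0 0 0;200 -115 -2.5 0 0 0 0;250 -144 -2.5 0 0 0 0;295 -170 -2.5 0 0 0 0;320 -184 -2.5 0 0 0 0;329 -189 -2.5 0 0 0 0;329 -189 -2.5 0 0 0 0;329 -189 -2.5 0 0 0 0;329 -189 -2.5 0 0 0 0'
python3 - <<'E'
from h import *
s=read_state();c=viewer.read_camera("wrist");im=c["pixels"];print(s["tool_pos"])
x,a=fitcirc(c,mask_steel(im),(317,260),.072,.026,s,"mid")
save("w4",a)
go([*x,.03],-44)
E
```

```text
time: 9.5
tool_pos: [0.5118, 0.1187, 0.2328]
tcp_rot: [2.893, 1.225, -0.0]
wrist_force: [-0.1, -0.6, -0.5]
width: 0.999
[0.51184477 0.1187315  0.23276803]
mid [0.4866 0.098 ] inlier 0.54 area 4322.5
shift mm [-32.6  -3.7 202.9] turn [ 0.0002  0.     -0.0016] t 9.55
```

View pics/w4.png

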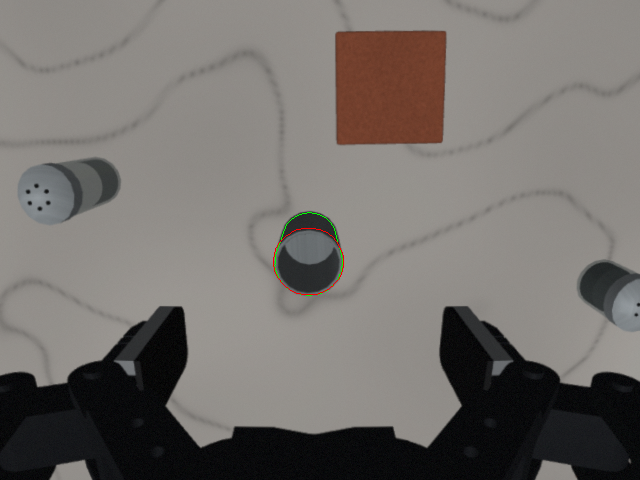

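```bash
python3 -m crank '-32.6 -3.7 50 0 0 0 0;-32.6 -3.7 100 0 0 0 0;-32.6 -3.7 140 0 0 0 0;-32.6 -3.7 165 0 0 0 0;-32.6 -3.7 182 0 0 0 0;-32.6 -3.7 190 0 0 0 0;-32.6 -3.7 193 0 0 0 0;-32.6 -3.7 193 0 0 0 0;-32.6 -3.7 193 0 0 0 0;-32.6 -3.7 193 0 0 0 80;-32.6 -3.7 193 0 0 0 150;-32.6 -3.7 193 0 0 0 150;-32.6 -3.7 193 0 0 0 150;-32.6 -3.7 193 0 0 0 150;-32.6 -3.7 193 0 0 0 150' 30
python3 - <<'E'
from h import *
s=read_state();c=viewer.read_camera("wrist");save("w5",c["pixels"]);print(s["tool_pos"],s["width"]*85)
E
```

```text
time: 11.42
tool_pos: [0.4871, 0.0991, 0.0403]
tcp_rot: [2.892, 1.227, 0.001]
wrist_force: [-1.4, 0.4, 5.4]
width: 0.599
[0.48711717 0.09912559 0.04032087] 50.928066873357096
```

View pics/w5.png

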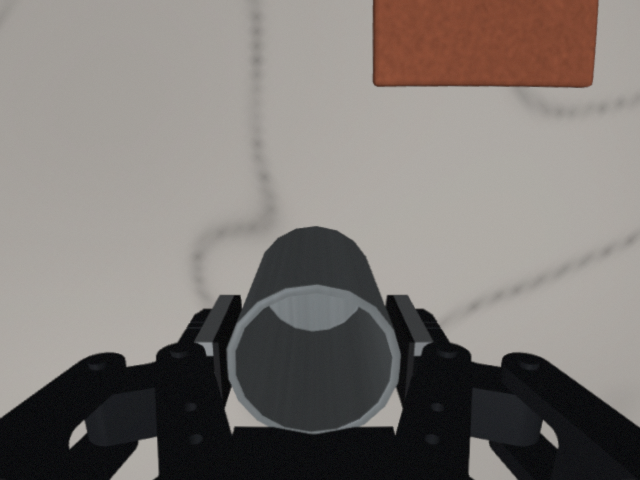

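Run:
```python
from h import *
s=read_state();c=viewer.read_camera("wrist")
# rim: hand-read outer rim points: left 229, right 400, rim bottom ~ 431, top 287
T=wfc(c,s)
L=plane(c,[(229,355),(400,355),(314.5,286.5),(314,431)],.072,s)
M=R.from_rotvec(s["tcp_rot"]);print((M.inv().apply(L-s["tool_pos"])*1000).round(1))
go([.3968,-.2719,.140],-44)
```

```text
[[  1.2 -24.8 -31.7]
 [  1.2  25.  -31.7]
 [ 22.6   0.1 -31.7]
 [-25.5  -0.  -31.7]]
shift mm [-329.5  192.9  -99.8] turn [ 0.0004 -0.0006 -0.0001] t 11.525
```

Rim centre is 0.1 mm off in y and about −1.2 mm in tool x, which I compensate. Carry to a hover above the widest beaker.

```bash
python3 -m crank '0 0 -25 0 0 0 150;0 0 -60 0 0 0 150;-20 12 -90 0 0 0 150;-60 35 -100 0 0 0 150;-110 64 -100 0 0 0 150;-160 94 -100 0 0 0 150;-210 123 -100 0 0 0 150;-260 152 -100 0 0 0 150;-300 176 -100 0 0 0 150;-322 188.5 -90 0 0 0 150;-329.5 193 -75 0 0 0 150;-329.5 193 -60 0 0 0 150;-329.5 193 -55 0 0 0 150;-329.5 193 -55 0 0 0 150;-329.5 193 -55 0 0 0 150'
python3 - <<'E'
from h import *
s=read_state();c=viewer.read_camera("scene");im=c["pixels"];print(s["tool_pos"],s["width"]*85)
save("s6",im[90:240,220:420].repeat(4,0).repeat(4,1))
c=viewer.read_camera("wrist");save("w6",c["pixels"])
E
```

```text
time: 13.4
tool_pos: [0.3972, -0.2717, 0.0952]
tcp_rot: [2.891, 1.229, 0.001]
wrist_force: [0.2, -0.9, -0.9]
width: 0.592
[ 0.39720629 -0.2716518   0.09519003] 50.29272678978809
```

View pics/s6.png

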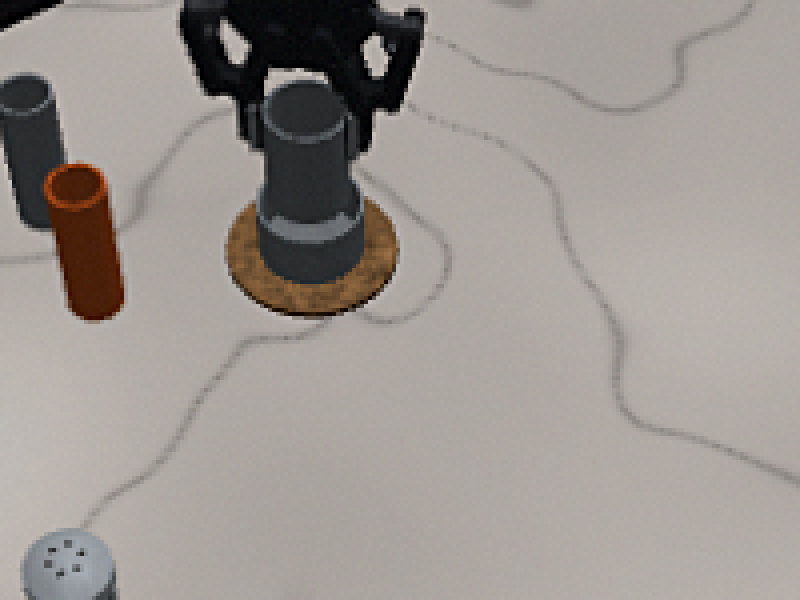

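View pics/w6.png

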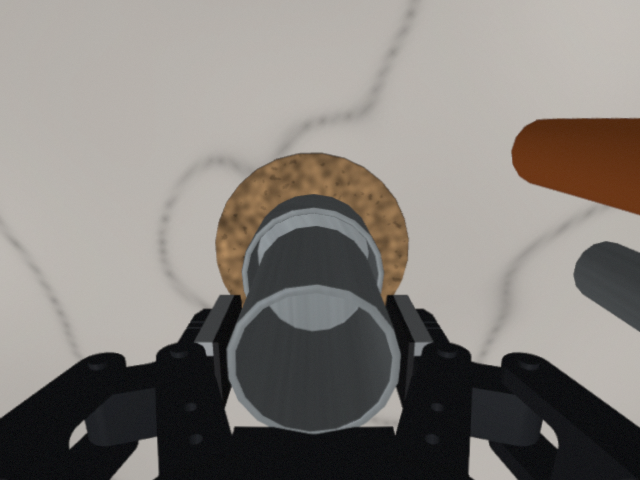

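Both views show the middle beaker centred over the widest one (rim columns 243–382 versus 229–400). Lower it in.

```bash
python3 -m crank '0 0 8 0 0 0 150;0 0 14 0 0 0 150;0 0 20 0 0 0 150;0 0 28 0 0 0 150;0 0 35 0 0 0 150;0 0 40 0 0 0 150;0 0 42.5 0 0 0 150;0 0 42.5 0 0 0 150'; python3 -m crank '0 0 1 0 0 0 150;0 0 2 0 0 0 150;0 0 2.5 0 0 0 150;0 0 2.5 0 0 0 150'
```

```text
time: 14.5
tool_pos: [0.3965, -0.272, 0.0521]
tcp_rot: [-2.892, -1.227, 0.0]
wrist_force: [-0.3, 0.4, -0.4]
width: 0.596
time: 15.0
tool_pos: [0.3968, -0.2722, 0.0503]
tcp_rot: [2.892, 1.227, 0.0]
wrist_force: [-0.4, 1.1, 4.0]
width: 0.59
```

Seated at the expected height (+4 N). Release and look.

```bash
python3 -m crank '0 0 0 0 0 0 100;0 0 0 0 0 0 40;0 0 0 0 0 0 0;0 0 0 0 0 0 0;0 0 -10 0 0 0 0;0 0 -30 0 0 0 0;0 0 -70 0 0 0 0;10 0 -110 0 0 0 0;30 0 -150 0 0 0 0;35 0 -175 0 0 0 0;35 0 -180 0 0 0 0;35 0 -180 0 0 0 0;35 0 -180 0 0 0 0'
python3 - <<'E'
from h import *
s=read_state();c=viewer.read_camera("wrist");im=c["pixels"];print(s["tool_pos"])
o=plane(c,[(311,262)],.082,s);print(o)
save("w7",im)
E
```

```text
time: 16.62
tool_pos: [0.4198, -0.2465, 0.2281]
tcp_rot: [-2.89, -1.226, 0.003]
wrist_force: [-0.2, -0.1, 0.4]
width: 0.997
[ 0.41979759 -0.24652545  0.22811342]
[[ 0.39890282 -0.26528953  0.082     ]]
```

View pics/w7.png

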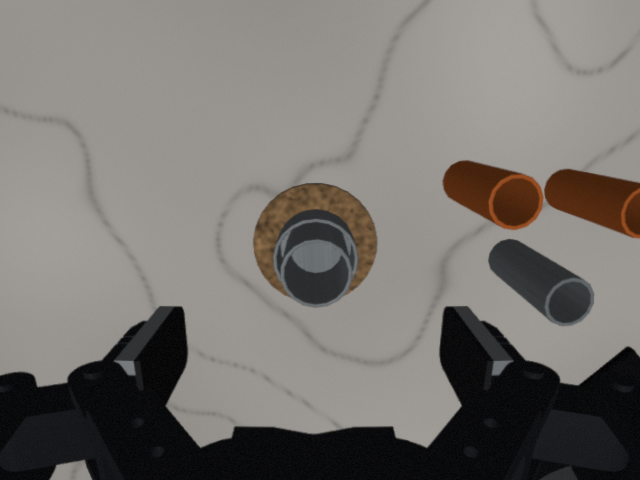

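Run:
```python
from h import *
s=read_state();c=viewer.read_camera("wrist");im=c["pixels"]
b=cv2.GaussianBlur(im,(3,3),0).astype(int)
x,a=fitcirc(c,mask_steel(im),(316,272),.082,.026,s,"mid")
# hand-read: rim columns 280..353?, show crop
save("w7b",np.hstack([im[170:320,240:390].repeat(2,0).repeat(2,1),a[170:320,240:390].repeat(2,0).repeat(2,1)]).repeat(1,0))
go([.5112+.0243,-.404+.0252,.231],-44)
```

```text
mid [ 0.408 -0.26 ] inlier 0.39 area 5942.5
shift mm [-14.7 175.   -3.3] turn [-0.0028  0.0006 -0.0005] t 16.725
```

View pics/w7b.png

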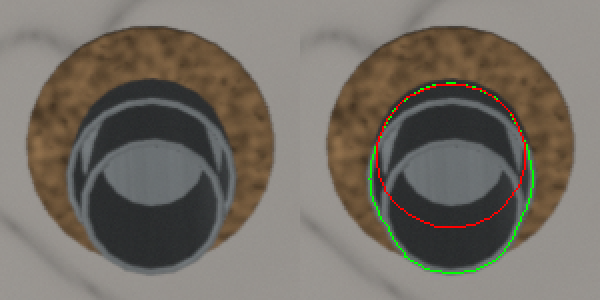

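```bash
cat >> h.py <<'E'
def fitpts(c,px,z,r,s=None):
    P=plane(c,px,z,s)[:,:2];o=least_squares(lambda p:np.hypot(*(P-p).T)-r,P.mean(0));print("fit",o.x.round(4),(o.fun*1000).round(2));return o.x
E
python3 - <<'E'
from h import *
s=read_state();c=viewer.read_camera("wrist")
fitpts(c,[(281.3,273),(351.7,273),(316.5,239.3),(316.5,306.7)],.082,.026,s)
fitpts(c,[(273.8,255),(357.2,255)],.046,.034,s)
E
```

```text
fit [ 0.3957 -0.2744] [-0.96 -0.96 -0.59 -0.64]
fit [ 0.3973 -0.2719] [-1.04 -1.04]
```

```bash
python3 -m crank '-3 40 -3 0 0 0 0;-6 80 -3 0 0 0 0;-9 120 -3 0 0 0 0;-13 155 -3 0 0 0 0;-14.7 172 -3 0 0 0 0;-14.7 175 -3 0 0 0 0;-14.7 175 -3 0 0 0 0;-14.7 175 -3 0 0 0 0'
python3 - <<'E'
from h import *
s=read_state();c=viewer.read_camera("wrist");im=c["pixels"];print(s["tool_pos"])
x,a=fitcirc(c,mask_steel(im),(317,270),.104,.0185,s,"small");save("w8",a)
go([*x,.072],-44)
E
```

```text
time: 17.77
tool_pos: [0.536, -0.3782, 0.2329]
tcp_rot: [-2.891, -1.228, 0.0]
wrist_force: [0.2, -0.3, 0.6]
width: 1.003
[ 0.53600362 -0.37817159  0.23293743]
small [ 0.5133 -0.4049] inlier 0.46 area 3310.0
shift mm [-35.    2.1 161.1] turn [-0.     -0.      0.0004] t 17.825
```

View pics/w8.png

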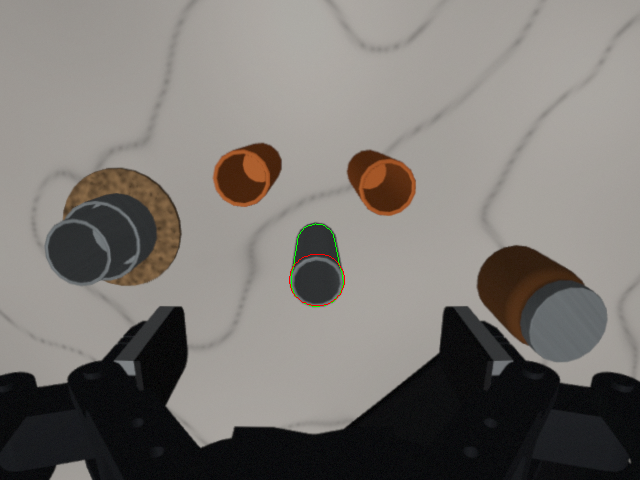

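The narrowest steel beaker is at (317,280) px. The oranges at (247,178) and (383,187) lie ahead, clear of the jaw line. Grip high.

```bash
python3 -m crank '-20 1.2 40 0 0 0 0;-35 2.1 80 0 0 0 0;-35 2.1 115 0 0 0 0;-35 2.1 140 0 0 0 0;-35 2.1 153 0 0 0 0;-35 2.1 159 0 0 0 0;-35 2.1 160 0 0 0 0;-35 2.1 160 0 0 0 0;-35 2.1 160 0 0 0 90;-35 2.1 160 0 0 0 190;-35 2.1 160 0 0 0 190;-35 2.1 160 0 0 0 190;-35 2.1 160 0 0 0 190;-35 2.1 160 0 0 0 190;-35 2.1 160 0 0 0 190' 30
python3 - <<'E'
from h import *
s=read_state();c=viewer.read_camera("wrist");save("w9",c["pixels"]);print(s["tool_pos"],s["width"]*85)
E
```

```text
time: 19.7
tool_pos: [0.5139, -0.4058, 0.0732]
tcp_rot: [2.892, 1.227, 0.0]
wrist_force: [-1.7, 0.6, 6.1]
width: 0.427
[ 0.51391281 -0.40577443  0.07324842] 36.269035753662216
```

View pics/w9.png

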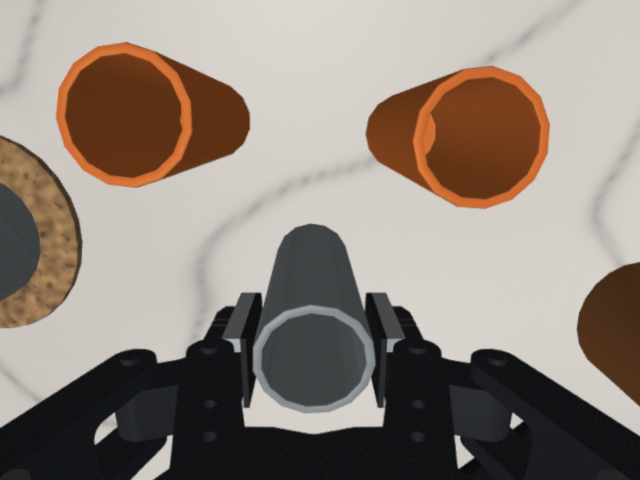

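Run:
```python
from h import *
s=read_state();c=viewer.read_camera("wrist")
L=plane(c,[(253,358),(375.5,358),(314.5,304.5),(314,413)],.104,s)
M=R.from_rotvec(s["tcp_rot"]);print((M.inv().apply(L-s["tool_pos"])*1000).round(1))
# measured object offset before grasp
print((M.inv().apply(np.array([.5133,-.4049,.104])-s["tool_pos"])*1000).round(1))
go([.3963,-.2733,.14],-44)
```

```text
[[ -0.3 -18.  -30.8]
 [ -0.3  18.  -30.8]
 [ 16.8   0.1 -30.8]
 [-19.5  -0.  -30.8]]
[  0.3  -1.  -30.8]
shift mm [  13.6 -176.6  -66.8] turn [ 0.0004 -0.     -0.    ] t 19.8
```

```bash
python3 -m crank '0 0 -30 0 0 0 190;0 0 -70 0 0 0 190;0 0 -100 0 0 0 190;1 -20 -112 0 0 0 190;4 -50 -112 0 0 0 190;7 -90 -112 0 0 0 190;10 -130 -112 0 0 0 190;12 -160 -110 0 0 0 190;13.5 -174 -104 0 0 0 190;13.5 -176.5 -98 0 0 0 190;13.5 -176.5 -95 0 0 0 190;13.5 -176.5 -95 0 0 0 190;13.5 -176.5 -95 0 0 0 190'
python3 - <<'E'
from h import *
s=read_state();c=viewer.read_camera("scene");im=c["pixels"];print(s["tool_pos"],s["width"]*85)
save("s10",im[60:210,200:400].repeat(4,0).repeat(4,1))
c=viewer.read_camera("wrist");save("w10",c["pixels"])
E
```

```text
time: 21.42
tool_pos: [0.3967, -0.2739, 0.1678]
tcp_rot: [2.892, 1.227, 0.0]
wrist_force: [-0.9, -0.3, -0.9]
width: 0.43
[ 0.3967348  -0.27390592  0.1678494 ] 36.51109942950838
```

View pics/s10.png

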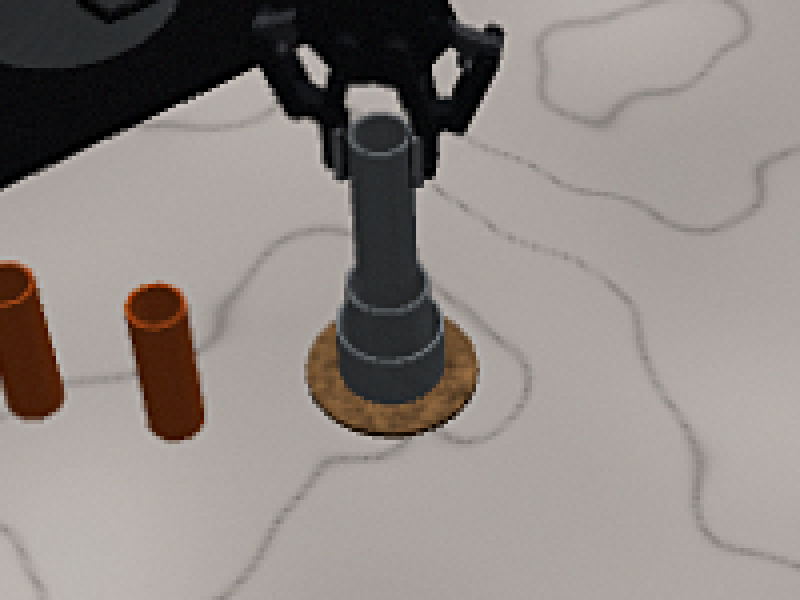

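View pics/w10.png

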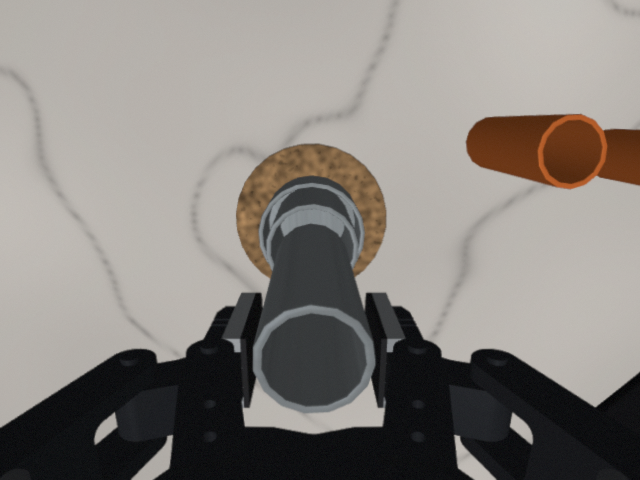

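Run:
```python
from h import *
s=read_state();c=viewer.read_camera("wrist");im=c["pixels"]
save("w10b",im[150:310,230:400].repeat(4,0).repeat(4,1)[:600])
x=fitpts(c,[(265.5,244),(358.5,244),(311.5,206)],.082,.0255,s)
M=R.from_rotvec(s["tcp_rot"]);print((M.inv().apply(np.r_[x,.082]-s["tool_pos"])*1000).round(1))
```

```text
fit [ 0.3946 -0.2747] [ 0.51  0.51 -0.16]
[-2.1 -0.8 85.9]
```

View pics/w10b.png

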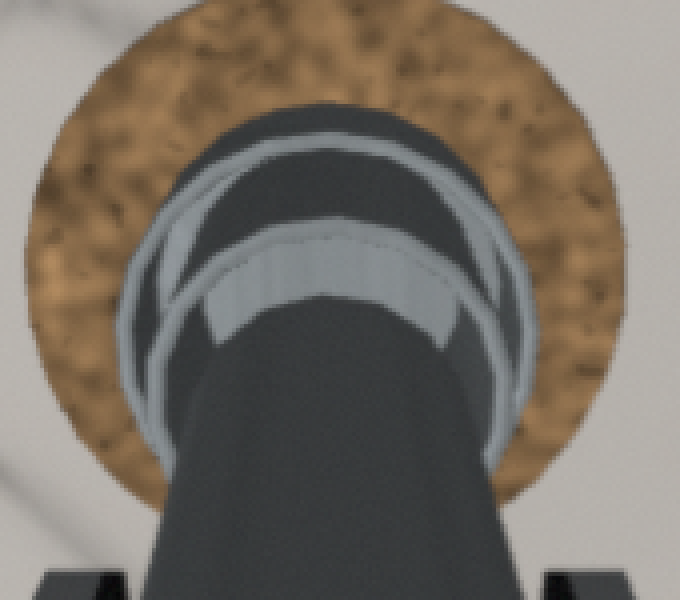

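Run:
```python
from h import *
s=read_state();c=viewer.read_camera("wrist");M=R.from_rotvec(s["tcp_rot"])
x=fitpts(c,[(266.5,246),(357,246),(311.8,203.8)],.082,.0258,s)
print((M.inv().apply(np.r_[x,.082]-s["tool_pos"])*1000).round(1))
P=plane(c,[(311.8,223.7)],.0946,s);print((M.inv().apply(P-s["tool_pos"])*1000).round(1))
P=plane(c,[(311.8,203.8),(266.5,246),(357,246)],.082,s);print((M.inv().apply(P-s["tool_pos"])*1000).round(1))
```

```text
fit [ 0.3949 -0.2741] [-0.66 -0.66  0.12]
[-1.4 -0.9 86. ]
[[16.4 -0.8 73.4]]
[[ 24.5  -0.9  86. ]
 [  0.9 -25.9  85.9]
 [  0.8  24.1  86. ]]
```

Offsets at hover are 0.7–0.9 mm, well inside the 4.5 mm clearance. Apply a small correction while lowering.

```bash
python3 -m crank '0.5 -0.7 5 0 0 0 190;0.5 -0.7 12 0 0 0 190;0.5 -0.7 22 0 0 0 190;0.5 -0.7 35 0 0 0 190;0.5 -0.7 48 0 0 0 190;0.5 -0.7 60 0 0 0 190;0.5 -0.7 70 0 0 0 190;0.5 -0.7 76 0 0 0 190;0.5 -0.7 78.5 0 0 0 190;0.5 -0.7 78.5 0 0 0 190'; python3 -m crank '0 0 1 0 0 0 190;0 0 2 0 0 0 190;0 0 2.5 0 0 0 190;0 0 2.5 0 0 0 190'
```

```text
time: 22.88
tool_pos: [0.3962, -0.2726, 0.0894]
tcp_rot: [2.892, 1.227, 0.0]
wrist_force: [-0.0, -0.0, -1.4]
width: 0.425
time: 23.38
tool_pos: [0.3962, -0.2726, 0.0872]
tcp_rot: [2.891, 1.227, 0.0]
wrist_force: [-1.1, 0.9, 2.4]
width: 0.427
```

```bash
python3 -m crank '0 0 0 0 0 0 150;0 0 0 0 0 0 70;0 0 0 0 0 0 0;0 0 0 0 0 0 0;0 0 0 0 0 0 0;0 0 -10 0 0 0 0;0 0 -30 0 0 0 0;0 0 -70 0 0 0 0;15 0 -105 0 0 0 0;30 0 -135 0 0 0 0;35 0 -143 0 0 0 0;35 0 -143 0 0 0 0;35 0 -143 0 0 0 0'
python3 - <<'E'
from h import *
s=read_state();c=viewer.read_camera("wrist");im=c["pixels"];print(s["tool_pos"])
save("w11",im);save("w11b",im[160:340,240:400].repeat(3,0).repeat(3,1))
go([.5397+.0243,.3661+.0252,.231],-44)
E
```

```text
time: 25.0
tool_pos: [0.4192, -0.247, 0.2281]
tcp_rot: [-2.89, -1.226, 0.003]
wrist_force: [0.4, -0.3, 0.1]
width: 0.998
[ 0.41921551 -0.24698614  0.22808643]
shift mm [ 559.6 -339.4   -2.4] turn [-0.0031  0.0008 -0.0004] t 25.05
```

View pics/w11b.png

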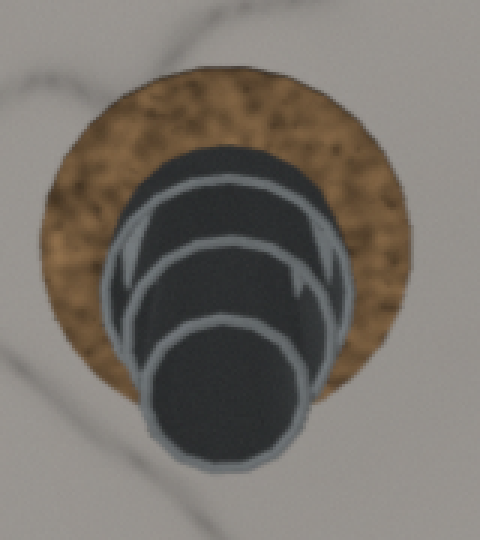

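Run:
```python
from h import *
s=read_state();c=viewer.read_camera("wrist")
x=fitpts(c,[(286.3,291),(343,291),(314.7,264),(314.7,317.7)],.118,.0185,s)
```

```text
fit [ 0.3947 -0.273 ] [-0.65 -0.65 -0.35 -0.37]
```

```bash
python3 -m crank '60 -36 -2.5 0 0 0 0;115 -70 -2.5 0 0 0 0;170 -103 -2.5 0 0 0 0;225 -136 -2.5 0 0 0 0;280 -170 -2.5 0 0 0 0;335 -203 -2.5 0 0 0 0;390 -236 -2.5 0 0 0 0;445 -270 -2.5 0 0 0 0;500 -303 -2.5 0 0 0 0;540 -327 -2.5 0 0 0 0;557 -338 -2.5 0 0 0 0;559.5 -339.5 -2.5 0 0 0 0;559.5 -339.5 -2.5 0 0 0 0;559.5 -339.5 -2.5 0 0 0 0;559.5 -339.5 -2.5 0 0 0 0'
python3 - <<'E'
from h import *
s=read_state();c=viewer.read_camera("wrist");im=c["pixels"];print(s["tool_pos"])
x,a=fitcirc(c,mask_brown(im),(317,240),.014,.022,s,"lid");save("w12",a);save("w12b",im[180:300,240:400].repeat(4,0).repeat(4,1))
go([*x,.018],-44)
E
```

```text
time: 26.98
tool_pos: [0.5649, 0.3897, 0.2326]
tcp_rot: [2.893, 1.225, 0.0]
wrist_force: [-0.3, 0.2, 0.7]
width: 0.999
[0.56494193 0.3897401  0.23257555]
lid [0.5374 0.3673] inlier 0.45 area 1705.0
shift mm [-35.6  -4.1 214.7] turn [ 0.0002 -0.0003 -0.0013] t 27.025
```

View pics/w12.png

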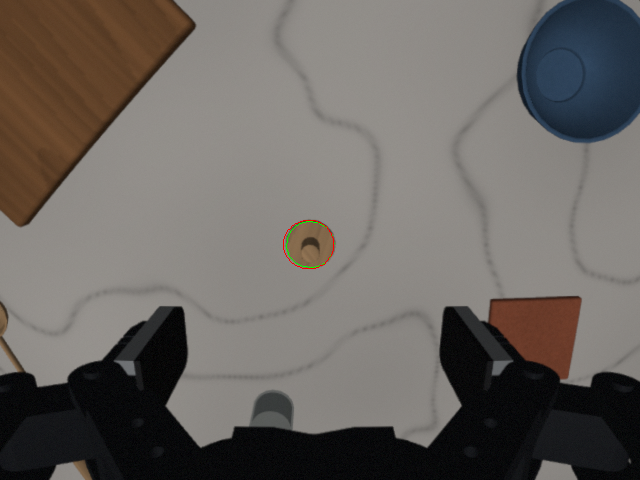

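View pics/w12b.png

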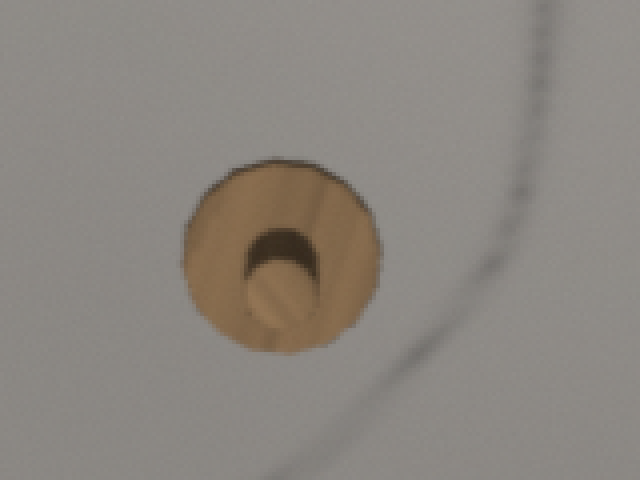

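Run:
```python
from h import *
s=read_state();c=viewer.read_camera("wrist")
print(plane(c,[(310.5,253.5)],.040,s)); fitpts(c,[(286,244),(335,244),(310.5,219.8),(310.5,268)],.014,.022,s)
```

```text
[[0.53867807 0.36582374 0.04      ]]
fit [0.539  0.3663] [-0.62 -0.62 -0.17 -0.18]
```

Run:
```python
from h import *
go([.5388,.366,.018],-44)
```

```text
shift mm [-35.6  -2.  214.7] turn [ 0.0002 -0.0004 -0.0011] t 27.075
```

```bash
python3 -m crank '-35.6 -2 50 0 0 0 0;-35.6 -2 100 0 0 0 0;-35.6 -2 145 0 0 0 0;-35.6 -2 180 0 0 0 0;-35.6 -2 200 0 0 0 60;-35.6 -2 211 0 0 0 120;-35.6 -2 214.5 0 0 0 150;-35.6 -2 214.5 0 0 0 150;-35.6 -2 214.5 0 0 0 150;-35.6 -2 214.5 0 0 0 190;-35.6 -2 214.5 0 0 0 240;-35.6 -2 214.5 0 0 0 240;-35.6 -2 214.5 0 0 0 240;-35.6 -2 214.5 0 0 0 240;-35.6 -2 214.5 0 0 0 240' 25
python3 - <<'E'
from h import *
s=read_state();c=viewer.read_camera("wrist");save("w13",c["pixels"]);print(s["tool_pos"],s["width"]*85)
E
```

```text
time: 28.95
tool_pos: [0.5391, 0.3671, 0.0186]
tcp_rot: [-2.892, -1.227, -0.002]
wrist_force: [-0.6, 0.5, 5.6]
width: 0.172
[0.53910676 0.36709518 0.01858945] 14.612922692407299
```

View pics/w13.png

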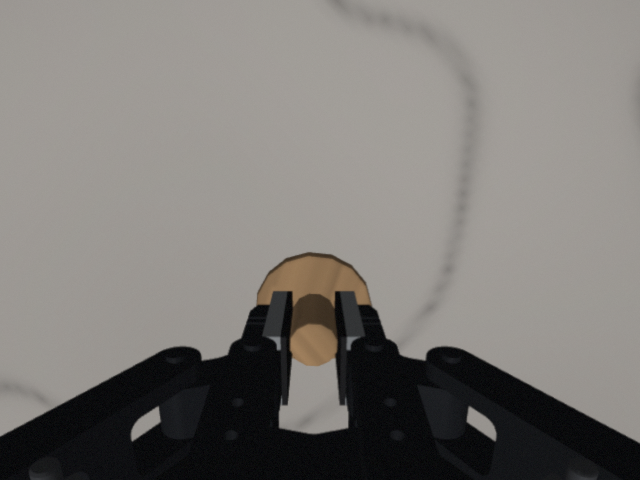

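Run:
```python
from h import *
s=read_state();c=viewer.read_camera("wrist");M=R.from_rotvec(s["tcp_rot"])
P=plane(c,[(314,252.5),(257,302),(371,302)],.014,s);print((M.inv().apply(P-s["tool_pos"])*1000).round(1))
P=plane(c,[(314,366),(291,342),(337,342)],.040,s);print((M.inv().apply(P-s["tool_pos"])*1000).round(1))
print((M.inv().apply(np.array([.5388,.366,.014])-s["tool_pos"])*1000).round(1))
```

```text
[[ 21.5   0.1   4.6]
 [  2.4 -21.    4.6]
 [  2.3  21.2   4.6]]
[[ -8.6  -0.  -21.4]
 [ -0.   -7.2 -21.4]
 [ -0.1   7.2 -21.4]]
[-1.   0.5  4.6]
```

Run:
```python
from h import *
go([.3956,-.2727,.1426],-44)
```

```text
shift mm [-559.8  341.3 -124.5] turn [ 0.0002 -0.0012 -0.0001] t 29.05
```

```bash
python3 -m crank '0 0 -30 0 0 0 240;0 0 -70 0 0 0 240;-20 12 -115 0 0 0 240;-60 37 -145 0 0 0 240;-110 67 -150 0 0 0 240;-160 98 -150 0 0 0 240;-210 128 -150 0 0 0 240;-260 158.5 -150 0 0 0 240;-310 189 -150 0 0 0 240;-360 219.5 -150 0 0 0 240;-410 250 -150 0 0 0 240;-460 280.5 -150 0 0 0 240;-505 308 -150 0 0 0 240;-540 329 -150 0 0 0 240;-556 339 -148 0 0 0 240;-559.8 341.3 -140 0 0 0 240;-559.8 341.3 -131 0 0 0 240;-559.8 341.3 -126 0 0 0 240;-559.8 341.3 -124 0 0 0 240;-559.8 341.3 -124 0 0 0 240'
python3 - <<'E'
from h import *
s=read_state();c=viewer.read_camera("scene");im=c["pixels"];print(s["tool_pos"],s["width"]*85)
save("s14",im[60:210,200:400].repeat(4,0).repeat(4,1))
c=viewer.read_camera("wrist");save("w14",c["pixels"][180:400,200:430].repeat(3,0)[:600].repeat(3,1))
E
```

```text
time: 31.55
tool_pos: [0.3954, -0.2724, 0.1417]
tcp_rot: [-2.891, -1.229, 0.0]
wrist_force: [0.6, -0.3, 0.0]
width: 0.171
[ 0.3954292  -0.27241184  0.14166433] 14.564218505274962
```

View pics/s14.png

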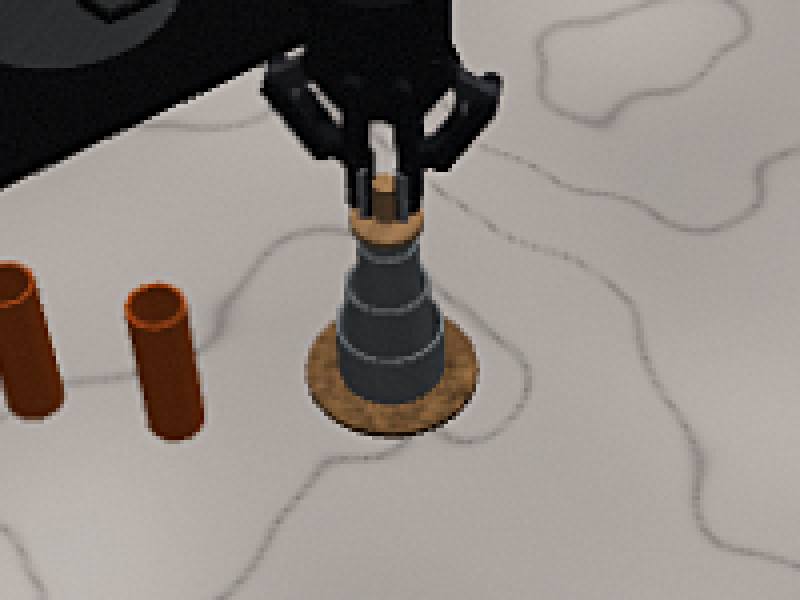

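View pics/w14.png

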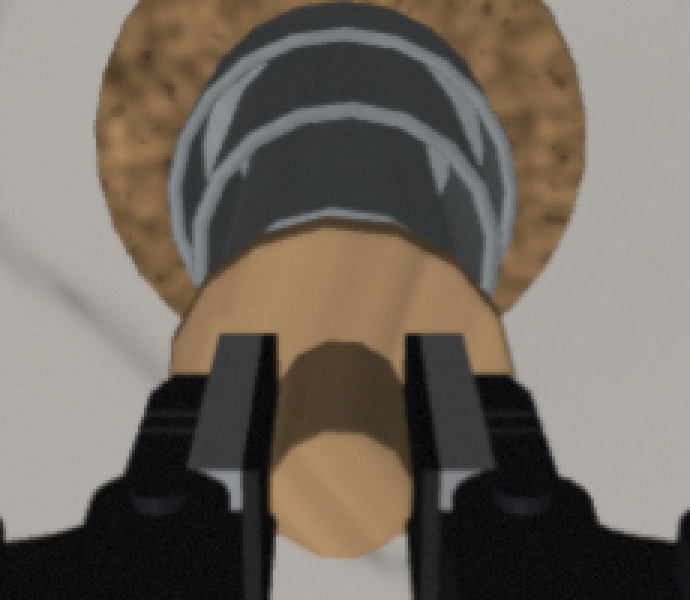

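Run:
```python
from h import *
s=read_state();c=viewer.read_camera("wrist");M=R.from_rotvec(s["tcp_rot"])
for p,z in [((312.5,249.3),.118),((314,254.5),.1375)]:
    print((M.inv().apply(plane(c,[p],z,s)-s["tool_pos"])*1000).round(1))
```

```text
[[17.  -0.5 24.1]]
[[20.8  0.1  4.6]]
```

Aligned within about 0.5 mm. Lower the lid.

```bash
python3 -m crank '0 -0.3 3 0 0 0 240;0 -0.3 6 0 0 0 240;0 -0.3 9 0 0 0 240;0 -0.3 11 0 0 0 240;0 -0.3 12 0 0 0 240;0 -0.3 12 0 0 0 240'; python3 -m crank '0 0 0.5 0 0 0 240;0 0 1 0 0 0 240;0 0 1.5 0 0 0 240;0 0 1.5 0 0 0 240'
```

```text
time: 32.45
tool_pos: [0.395, -0.2728, 0.1297]
tcp_rot: [-2.892, -1.227, 0.0]
wrist_force: [0.2, 0.5, 0.2]
width: 0.172
time: 32.95
tool_pos: [0.3952, -0.2729, 0.1286]
tcp_rot: [2.891, 1.227, 0.0]
wrist_force: [-0.1, 0.3, 1.2]
width: 0.176
```

```bash
python3 -m crank '0 0 0.4 0 0 0 240;0 0 0.8 0 0 0 240;0 0 0.8 0 0 0 240'
```

```text
time: 33.33
tool_pos: [0.3956, -0.2732, 0.1286]
tcp_rot: [2.891, 1.227, 0.001]
wrist_force: [-1.8, 1.9, 6.7]
width: 0.176
```

Solid contact at the expected height. Open slowly, rise clear and look.

```bash
python3 -m crank '0 0 -0.3 0 0 0 240;0 0 -0.3 0 0 0 215;0 0 -0.3 0 0 0 180;0 0 -0.3 0 0 0 120;0 0 -0.3 0 0 0 60;0 0 -0.3 0 0 0 0;0 0 -0.3 0 0 0 0;0 0 -10 0 0 0 0;0 0 -30 0 0 0 0;0 0 -60 0 0 0 0;20 0 -95 0 0 0 0;35 0 -110 0 0 0 0;60 0 -120 0 0 0 0;60 0 -120 0 0 0 0;60 0 -120 0 0 0 0'
python3 - <<'E'
from h import *
c=viewer.read_camera("scene");im=c["pixels"]
save("s15",im)
save("s15b",im[90:220,220:380].repeat(4,0).repeat(4,1))
c=viewer.read_camera("wrist");save("w15",c["pixels"])
E
```

```text
time: 35.2
tool_pos: [0.4361, -0.2294, 0.2466]
tcp_rot: [-2.89, -1.228, 0.002]
wrist_force: [0.0, 0.1, -0.1]
width: 1.003
```

View pics/s15.png

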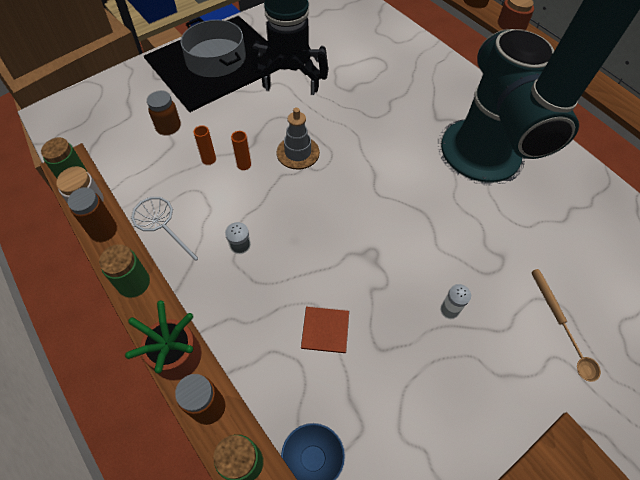

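View pics/s15b.png

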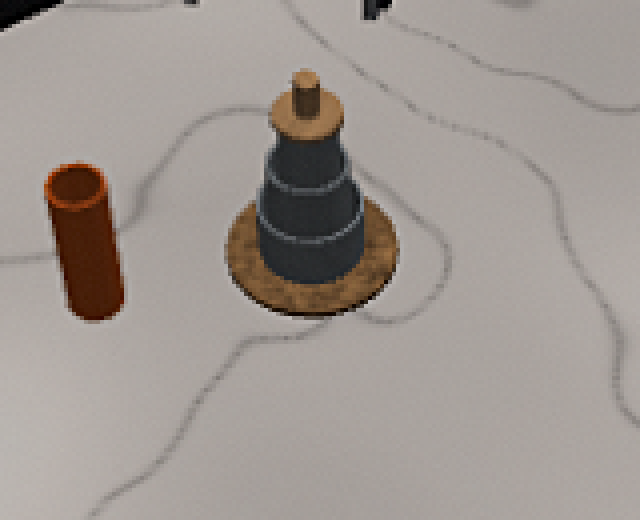

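View pics/w15.png

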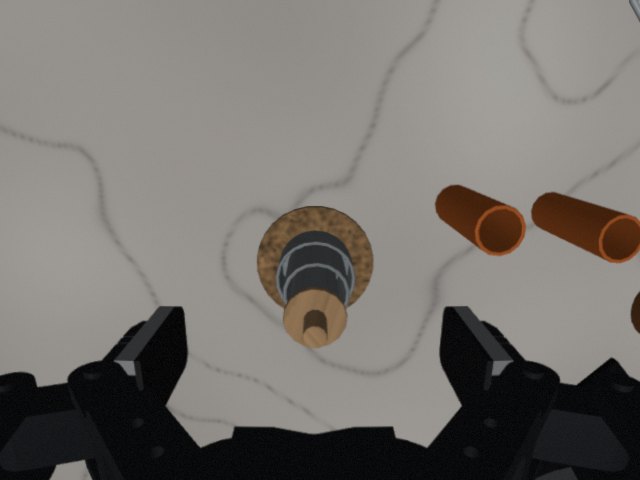

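The nest stands on the cork with the lid flat and knob up at (297,118) px in the scene view. The shakers at (237,237) and (458,298) px and the oranges are where they were.

```bash
python3 -c "
from workcell import job
print(job.finish_job())"
```

```text
the job is handed in; nothing more can be done
None
```

The nest is assembled on the cork mat and handed in at about 35 s of the 128 s allowed. The widest beaker went down first, then the middle one inside it, then the narrowest, then the bamboo lid, knob up. Each piece was lowered until it made light contact (about 2–7 N) at the expected height, then released before I fetched the next.

- **Final pictures:** the widest beaker stands centred on the cork with about 20 mm to spare all round. The lid looks flat on the rim, the gripper is clear, and the shakers and orange look-alikes are in their original places.
- **Disagreements:** the top and wrist cameras differed by up to about 2.5 mm on beaker positions. They differed by up to about 6 mm on the mat, whose outline was partly hidden. One automatic rim fit on the nested middle beaker locked onto the wrong edge, so I used rim points read by eye instead. The nested pieces may be about 1 mm off a common axis, which is within their clearances.

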